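# Find and mark the balance point of a marble moulding

### The job

Find where the marble moulding balances, so that the lifting clamp can go there: slide it lengthwise along the wooden tipping stand, scroll end first, out over the stand's brass edge, and stop as soon as it tips down by itself onto the black rest (slide it, do not lift it off the stand). Then stand the red marker upright on top of the moulding at that balance point, right above the brass edge, and let go, with the moulding still tipped. Leave the blue marker where it is.

Things in the scene. Friction and masses are not known exactly. Their poses are not given: they have to be found in the camera images.
- moulding: White marble bar 280 x 36 x 22 mm, 0.7 kg, in the stand's channel; its last 65 mm carry a carved scroll, 26 mm high. Origin: mid-length, centre of underside; x towards the scroll, z up. Balances 30 to 55 mm from mid-length to the scroll; there it tips about 7 deg, plain end up 20 mm, but a finger pressing on it may stop that until drawn back. The plain end hangs free behind the bed: push it there.
- edge (a point): Middle of the brass fulcrum edge (bar 100 mm wide, its ends show either side) of the fixed tipping stand, level with its bed, 45 mm above the bench. x: direction in which the bar slides out, z up. The bed runs 160 mm back from here, 66 mm wide, with two 8 mm high, 12 mm wide rails, 42 mm apart, guiding the bar. Beyond the edge, 55 to 85 mm out, the black rest stands 11 mm lower than the bed.
- red_marker: Red pawn-like marker, 40 g, standing loose on the bench: round foot 36 mm across and 12 mm high, round stem 18 mm across up to 44 mm. Origin: centre of underside; z up the stem.
- blue_marker: Blue marker of the same shape and size as the red one, standing on the bench; not to be used. Origin: centre of the underside.
There are look-alikes about, which are no part of the job. Of the things that look like the red_marker, take the one that is farthest to the robot's right at the start.

How it is judged:
On the way:
1. the moulding has been slid at most 30 mm past balance and has tipped onto the rest by itself, nothing holding it, the red marker still down on the bench (angle between moulding's own z axis and vertical above 0.08 rad and x of moulding in the frame of edge below -0.01 m and contact force between the fingers and moulding below 0.3 N and height (world z) of red_marker below 0.03 m), for 0.2 s.
At the end, for the whole second after the job is handed in: The moulding rests tipped (5 to 12 deg) over the edge, in line with the stand, at most 30 mm past balance; the red marker stands at rest, upright within 17 deg, on its top, within 20 mm of the balance point (40 mm from mid-length towards the scroll) and 18 mm of the centre line (angle between moulding's own z axis and vertical between 0.08 and 0.22 rad and height (world z) of moulding above 0.035 m and x of moulding in the frame of edge below -0.01 m and angle between the x axis of moulding and the x axis of edge, either way round below 0.25 rad and x of red_marker in the frame of moulding between 0.02 and 0.06 m and y of red_marker in the frame of moulding between -0.018 and 0.018 m and z of red_marker in the frame of moulding between 0.017 and 0.03 m and angle between red_marker's own z axis and vertical below 0.3 rad and linear speed of each of red_marker, moulding below 0.02 m/s); the robot touches nothing.
It fails at once if the moulding is lifted off the stand (more than 30 mm) (height (world z) of moulding above 0.075 m).
It fails at once if the blue marker is moved by more than 20 mm (distance of blue_marker from where it was at the start of the episode above 0.02 m).
It also fails if it takes over 58 s, if anything falls off the work surface, if the arm or the gripper's body presses on something with over 40 N, if the wrist force passes 120 N, or if a joint passes its speed limit or range.

### The arm

A 6-joint arm with a two-finger parallel gripper is mounted at the origin on the work surface. World frame = base frame: x ahead of the robot, y to its left, z up, the work surface at z = 0. Lengths are in m, angles in rad, forces in N, time in s.
With the tool pointing down it reaches from about 0.25 to 0.775 m from the base axis. Payload 4 kg.
Tool frame: the origin (TCP) lies between the finger pads; the fingertips stand 14 mm ahead of it and the grasp point (between the pads) lies 5 mm behind it (tip_reach is the distance from the TCP to the fingertips, in m); z points along the fingers, y is the line along which they close (so a half turn about z gives the same grasp; the last joint's range is limited). The gripper opens to 94 mm and grips with 3 to 60 N. Pads are 16 mm wide; open, the fingers measure 119 mm over their backs; the gripper's body (75 mm by 177 mm) begins 78 mm behind the grasp point.
Start: joints at [-1.252, 0.087, 1.371, -0, 1.684, -0.103], TCP at [0.225, -0.502, 0.22] pointing down, gripper open.
Joint ranges: [-3.1, 3.1], [-0.76, 2.03], [0.27, 2.55], [-1.08, 4.22], [0.17, 2.65], [-2.57, 2.57]. Speed limits (rad/s): [2.79, 2.79, 3.14, 3.14, 3.14, 3.14].

### API

Orientations are given as [roll, pitch, yaw] about the fixed x, y, z axes, in that order (R = Rz(yaw) Ry(pitch) Rx(roll)).
In Python, from bench import * gives the robot as it stands. The module is installed in compiled form; this text tells all that it offers.
- The arm moves only by the tool servo_tool, never from a script. Its argument "targets" is a list of rows, each a list of 4 numbers: the shift along the tool's x, y, z in cm, then the turn about the tool's z in degrees. A call has 1 to 8 rows; each row is the pose to reach, as a shift and turn from the pose commanded when the call began, along the tool's axes at that moment; what a row does not reach only later rows make up. A row lasts 1/8 s, in which the tool goes at most 62.5 mm and 10.7 degrees, less where a joint would pass 70% of its speed; a pose out of reach is approached as far as the arm can. A call with a gripper value outside its range is refused whole. "claw" is the closure in counts, from 0 (fully open) to 255 (shut), set as the call begins (left out, the last holds). The fingers move at their own pace and stop on an object; the grip force is fixed at half the most. Time passes only in rows, so rows that repeat a pose let the fingers close. It gives the time, the measured TCP pose, the force, the opening and the grip force at its end, in the units of the state.
- get_obs(): the state, without advancing time (a new reading comes with each control period).
- snapshot(name): name is "scene" or "top" or "wrist"; returns the picture (420x560x3 uint8, blue, green, red); there is no depth.
- camera_model(name): a dict with "camera_matrix" (3x3 intrinsics, pixels), "camera_from_world" (4x4, takes a point from world to camera coordinates). Camera axes: x right, y up, looking along -z (the intrinsics and any distortion apply to the point x, -y, -z); pixel columns grow to the right and rows downward; lengths in m; the calibration is good to about 2 mm. A picture is of the moment at which its call begins: read the wrist's pose just before it. camera_model takes no time and is no camera call; for the wrist camera it gives the pose at the moment of the call.
- close_job(): hands the job in; it is judged then, once.
The state is a dict: "time": time; "joint_positions": joint angles; "qvel": joint speeds; "joint_torque": joint torques, N m; "tool_pos": TCP position; "ee_rot": TCP orientation; "wrist_force": force on the tool from outside, world axes, zero at the start; "wrist_torque": the same for the moment, N m; "width": finger opening in m; "finger_force": force on a finger pad.
Only numpy, scipy, OpenCV 4.12 (cv2) and the standard library are available. Lean on these libraries where they do the work, as an engineer would, in place of code of your own. Each camera call takes 0.05 s, during which the arm holds its last target. There are 200 camera calls.

## Working session

There is one attempt and no reset: what is moved stays moved. The work goes in short steps, Python scripts to look and compute and a tool call to move; the robot and the scene stay as the last step left them, time stands still between calls to the robot, and variables do not carry over. Pictures are saved under pics/ and viewed, at most 10 in all, crops included, and the job is handed in when it is done.

Besides the shell and the picture viewer there is one more tool, called after ">>>" as name(argument=value, ...) on one line, values as JSON. servo_tool: Moves the arm, as the interface text tells. Its arguments: {"type":"object","properties":{"targets":{"type":"array"},"claw":{"type":"number"}},"required":["targets"]}

```bash
mkdir -p pics
cat > h.py <<'E'
from bench import *
import numpy as np, cv2
def ray(name,u,v,z,cm=None):
    cm=cm or camera_model(name);K=np.array(cm["camera_matrix"]);T=np.array(cm["camera_from_world"])
    d=np.linalg.inv(K)@[u,v,1];d=np.array([d[0],-d[1],-d[2]])
    R=T[:3,:3];c=-R.T@T[:3,3];w=R.T@d
    return c+w*(z-c[2])/w[2]
def proj(name,p,cm=None):
    cm=cm or camera_model(name);K=np.array(cm["camera_matrix"]);T=np.array(cm["camera_from_world"])
    q=T[:3,:3]@np.array(p)+T[:3,3];q=K@[q[0],-q[1],-q[2]];return q[:2]/q[2]
E
python3 - <<'E'
from h import *
a=snapshot("top");b=snapshot("scene")
cv2.imwrite("pics/top.png",a);cv2.imwrite("pics/scene.png",b)
cv2.imwrite("pics/t1.png",cv2.resize(a,(800,600)));cv2.imwrite("pics/s1.png",cv2.resize(b,(800,600)))
o=get_obs();print(o["time"],o["tool_pos"],o["ee_rot"],o["width"],o["wrist_force"])
for n in("top","scene","wrist"):
  c=camera_model(n);print(n,c.keys(),np.round(c["camera_matrix"],1).tolist(),np.round(c["camera_from_world"],3).tolist())
E
```

```text
0.1 [ 0.22502851 -0.50134047  0.21843649] [-3.13960501e+00 -1.93326949e-04  4.21831353e-01] 0.09428975585873159 [-0.0544711   0.40514068 -0.48038984]
top dict_keys(['camera_matrix', 'camera_from_world']) [[401.7, 0.0, 284.7], [0.0, 401.7, 211.8], [0.0, 0.0, 1.0]] [[0.009, -1.0, 0.014, 0.022], [0.994, 0.01, 0.113, -0.543], [-0.113, 0.013, 0.994, -0.648], [0.0, 0.0, 0.0, 1.0]]
scene dict_keys(['camera_matrix', 'camera_from_world']) [[480.2, 0.0, 273.0], [0.0, 480.2, 205.7], [0.0, 0.0, 1.0]] [[-0.155, 0.988, -0.004, 0.047], [-0.653, -0.099, 0.751, 0.321], [0.741, 0.119, 0.66, -1.197], [0.0, 0.0, 0.0, 1.0]]
wrist dict_keys(['camera_matrix', 'camera_from_world']) [[317.3, 0.0, 277.7], [0.0, 317.3, 212.8], [0.0, 0.0, 1.0]] [[0.409, -0.913, -0.002, -0.549], [0.876, 0.393, -0.279, 0.029], [0.255, 0.112, 0.96, -0.392], [0.0, 0.0, 0.0, 1.0]]
```

View pics/t1.png

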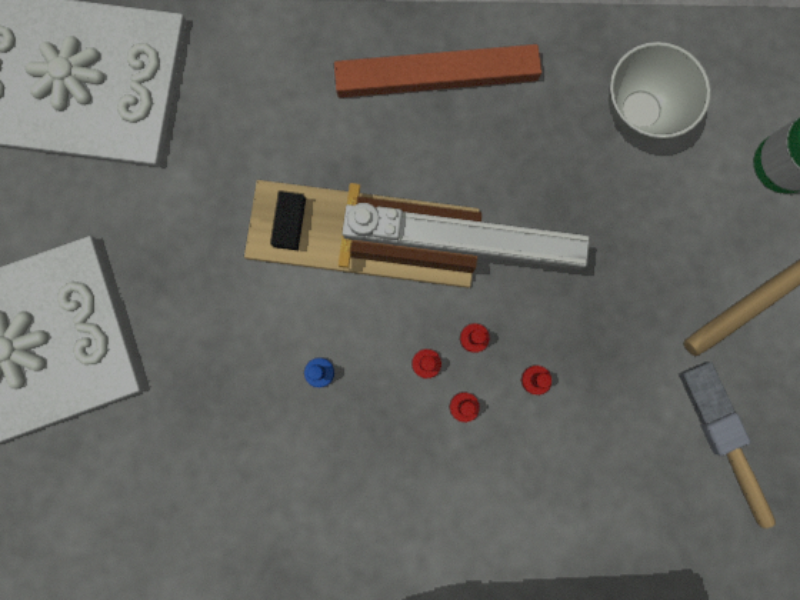

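View pics/s1.png

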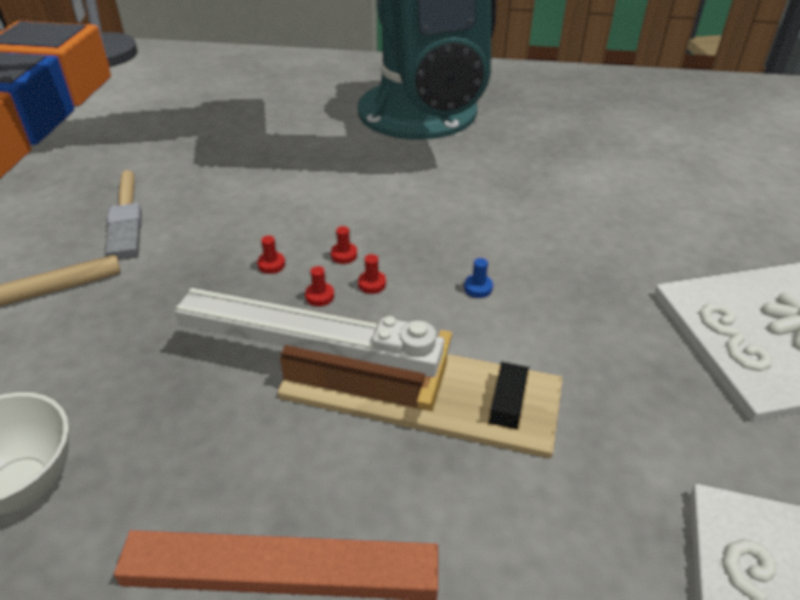

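Top view (800x600 px): four red pawns at (475,338), (427,363), (537,380) and (465,407). Image right is the robot's right, so the one meant is (537,380). The blue marker is at (319,372), the brass edge runs from (354,186) to (345,265), and the bar's plain end is at (587,250). I'll measure all of these and check the choice in a crop.

Run:
```python
from h import *
a=cv2.imread("pics/top.png");hsv=cv2.cvtColor(a,cv2.COLOR_BGR2HSV)
def blobs(m,z,amin,nm):
    n,l,s,c=cv2.connectedComponentsWithStats(m.astype(np.uint8))
    for i in range(1,n):
        if s[i,4]>amin: print(nm,c[i].round(1),s[i].tolist(),ray("top",*c[i],z).round(4))
h,s,v=cv2.split(hsv)
blobs(((h<5)|(h>175))&(s>190)&(v>60),0.012,80,"red")
blobs((h>100)&(h<125)&(s>150)&(v>50),0.012,80,"blue")
br=(h>15)&(h<25)&(s>165)&(v>120)
blobs(br,0.045,20,"brass")
w=np.zeros_like(v);w[130:200,235:420]=1
m=((s<45)&(v>125)&(w>0)).astype(np.uint8)
n,l,st,c=cv2.connectedComponentsWithStats(m);i=1+st[1:,4].argmax()
cn=cv2.findContours((l==i).astype(np.uint8),0,2)[0][0]
r=cv2.minAreaRect(cn);print("bar",r)
for p in cv2.boxPoints(r): print(p.round(1),ray("top",*p,0.067).round(4))
o=cv2.resize(a[215:300,270:400],(780,510),interpolation=cv2.INTER_CUBIC);cv2.imwrite("pics/c1.png",o)
```

```text
red [332.1 236.1] [323, 227, 19, 19, 270] [ 0.5035 -0.0549  0.012 ]
red [298.4 254. ] [290, 245, 19, 19, 264] [0.4722 0.003  0.012 ]
red [375.4 265.8] [366, 257, 20, 19, 279] [ 0.4533 -0.1291  0.012 ]
red [324.8 284.5] [316, 275, 19, 20, 262] [ 0.421  -0.0422  0.012 ]
blue [223.2 260.5] [213, 251, 21, 20, 326] [0.4601 0.1315 0.012 ]
bar ((346.36004638671875, 166.81056213378906), (129.6045684814453, 20.89939308166504), 7.326406955718994)
[280.8 168.9] [0.6083 0.0349 0.067 ]
[283.4 148.2] [0.6427 0.031  0.067 ]
[412.  164.7] [ 0.6178 -0.1783  0.067 ]
[409.3 185.4] [ 0.5836 -0.173   0.067 ]
```

View pics/c1.png

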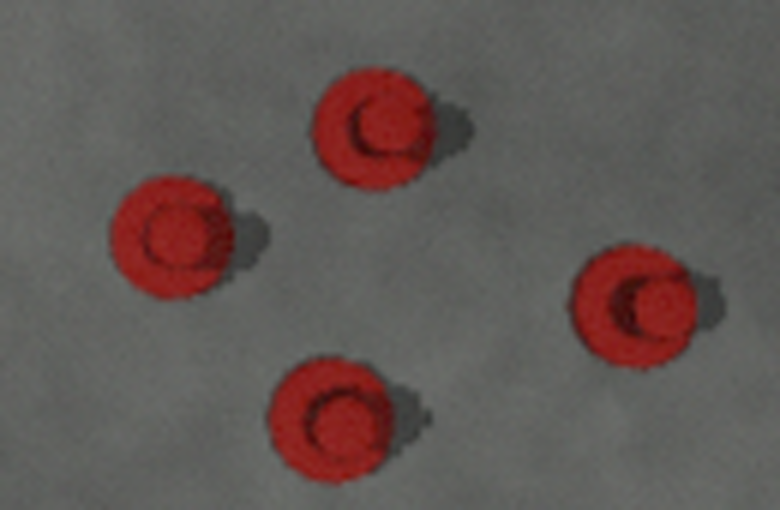

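The crop shows the four pawns, with the rightmost at crop (632,305), which is world (0.453, -0.129). That is the red marker. Next: the edge position and the push plan.

Run:
```python
from h import *
a=cv2.imread("pics/top.png");h,s,v=cv2.split(cv2.cvtColor(a,cv2.COLOR_BGR2HSV))
print(cv2.cvtColor(a,cv2.COLOR_BGR2HSV)[[132,180,185,150],[247,242,241,215]].tolist())
m=((h>14)&(h<26)&(s>150)).astype(np.uint8);w=np.zeros_like(m);w[125:192,232:256]=1;m=m*w
n,l,st,c=cv2.connectedComponentsWithStats(m)
for i in range(1,n):
    if st[i,4]>8:print(st[i].tolist(),c[i],ray("top",*c[i],.045))
A,B=ray("top",247.8,130.2,.045),ray("top",241.5,185.5,.045);print(A,B,(A+B)/2)
o=get_obs();p=np.array(o["tool_pos"]);y=o["ee_rot"][2]
print("yaw turn tool deg", -np.degrees(1.452-y))
d=np.array([.119,.993]);E=np.array([.6007,-.1757])
g=E-d*.05-p[:2]
c,s_=np.cos(y),np.sin(y)
print("to 50mm behind end: tool dx,dy cm",100*(g@[c,s_]),100*(g@[s_,-c]),"goal",E-d*.05,"edge x of end",(E-((A+B)/2)[:2])@d)
```

```text
[[20, 160, 155], [21, 161, 160], [20, 157, 161], [20, 98, 86]]
[244, 129, 8, 14, 75] [247.21333333 135.37333333] [0.67013398 0.09204437 0.045     ]
[238, 168, 10, 19, 92] [241.05434783 178.69565217] [0.59580823 0.10084324 0.045     ]
[0.67913261 0.0912297  0.045     ] [0.5843302  0.09986031 0.045     ] [0.63173141 0.09554501 0.045     ]
yaw turn tool deg -59.024315653458245
to 50mm behind end: tool dx,dy cm 45.031126458733205 -10.042153322736809 goal [ 0.59475 -0.22535] edge x of end -0.2730390279400767
```

>>> servo_tool(targets=[[6,-1.4,0,-8],[12,-2.7,0,-17],[18,-4,0,-26],[24,-5.4,0,-35],[30,-6.7,0,-44],[36,-8,0,-52],[42,-9.4,0,-60],[45,-10,0,-60]], claw=255)

```text
time: 1.1
tool_pos: [0.5966, -0.2236, 0.2183]
ee_rot: [-3.14, -0.001, 1.473]
wrist_force: [-0.3, 0.1, 0.5]
width: 0.0177
finger_force: 0.0
```

>>> servo_tool(targets=[[0,0,6,0],[0,0,12,0],[0,0,15,0],[2,0,15,0],[3.5,0,15,0],[5,0,15,0],[6.5,0,15,0],[8,0,15,0]])

```text
time: 2.1
tool_pos: [0.6043, -0.1479, 0.0723]
ee_rot: [3.137, 0.005, 1.469]
wrist_force: [0.5, -5.7, 0.8]
width: 0.0004
finger_force: 2.8
```

>>> servo_tool(targets=[[1,0,0,0],[2,0,0,0],[3,0,0,0],[3.8,0,0,0],[4.3,0,0,0],[4.3,0,0,0]])

```text
time: 2.85
tool_pos: [0.6087, -0.1047, 0.0722]
ee_rot: [3.137, 0.003, 1.469]
wrist_force: [-0.7, -5.1, 3.7]
width: 0.0005
finger_force: 2.4
```

Run:
```python
from h import *
o=get_obs();print(o["tool_pos"],o["wrist_force"],o["time"])
b=snapshot("scene");a=snapshot("top");cv2.imwrite("pics/top2.png",a)
cv2.imwrite("pics/c2.png",np.vstack([cv2.resize(b[170:330,60:420],(720,320)),cv2.resize(a[100:230,150:450],(720,280))[:280]]))
```

```text
[ 0.60868397 -0.10474404  0.07221648] [-0.67038414 -5.13076716  3.69650756] 2.85
```

View pics/c2.png

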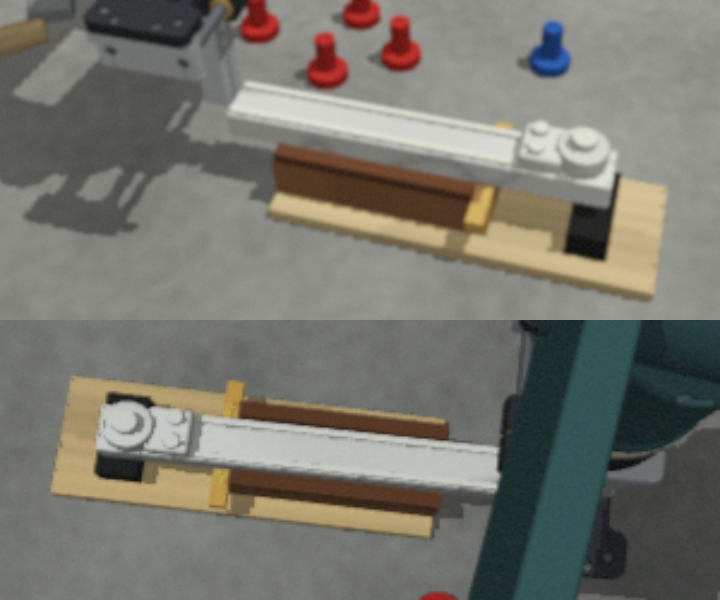

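The bar overhangs by about 90 mm (scroll end at crop (98,430), edge at x≈228). The 3.7 N upward force on the finger suggests it already wants to tip, so I'll draw back.

>>> servo_tool(targets=[[-1,0,0,0],[-2.5,0,0,0],[-3,0,0,0],[-3,0,0,0],[-3,0,0,0]])

```text
time: 3.58
tool_pos: [0.6041, -0.1336, 0.0692]
ee_rot: [-3.141, -0.001, 1.469]
wrist_force: [-0.6, -0.6, 0.7]
width: 0.0004
finger_force: 0.0
```

Run:
```python
from h import *
o=get_obs();print(o["tool_pos"],o["wrist_force"],o["time"])
b=snapshot("scene");a=snapshot("top");cv2.imwrite("pics/top3.png",a);cv2.imwrite("pics/scene3.png",b)
cv2.imwrite("pics/c3.png",np.vstack([cv2.resize(b[170:330,60:420],(720,320)),cv2.resize(a[100:230,150:450],(720,280))[:280]]))
```

```text
[ 0.60414258 -0.13360456  0.06922369] [-0.62843214 -0.5999511   0.74289925] 3.575
```

View pics/c3.png

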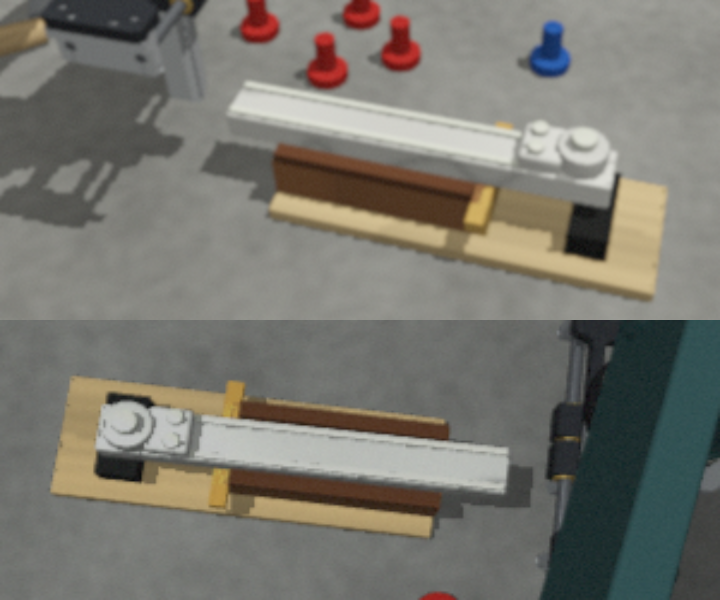

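The bar is in the same place in both pictures and still parallel to the bed, so it has not tipped yet. I estimate its origin at about -54 mm, so I'll push another 20 mm and draw back.

>>> servo_tool(targets=[[1.5,0,0,0],[3,0,0,0],[3.7,0,0,0],[4.3,0,0,0],[4.9,0,0,0],[4.9,0,0,0]])

```text
time: 4.42
tool_pos: [0.6094, -0.085, 0.0697]
ee_rot: [3.141, 0.0, 1.469]
wrist_force: [-1.0, -3.0, 0.6]
width: 0.0006
finger_force: 1.5
```

>>> servo_tool(targets=[[-1,0,0,0],[-2.5,0,0,0],[-3,0,0,0],[-3,0,0,0],[-3,0,0,0]])

```text
time: 5.05
tool_pos: [0.6062, -0.1148, 0.0694]
ee_rot: [-3.142, -0.0, 1.469]
wrist_force: [0.7, 0.5, 0.2]
width: 0.0006
finger_force: 0.0
```

Run:
```python
from h import *
o=get_obs();print(o["tool_pos"],o["wrist_force"],o["time"])
b=snapshot("scene");a=snapshot("top");cv2.imwrite("pics/top4.png",a);cv2.imwrite("pics/scene4.png",b)
cv2.imwrite("pics/c4.png",np.vstack([cv2.resize(b[170:330,60:420],(720,320)),cv2.resize(a[100:230,150:450],(720,280))[:280]]))
```

```text
[ 0.60615677 -0.11479803  0.0694443 ] [0.67722093 0.54932703 0.18227862] 5.05
```

View pics/c4.png

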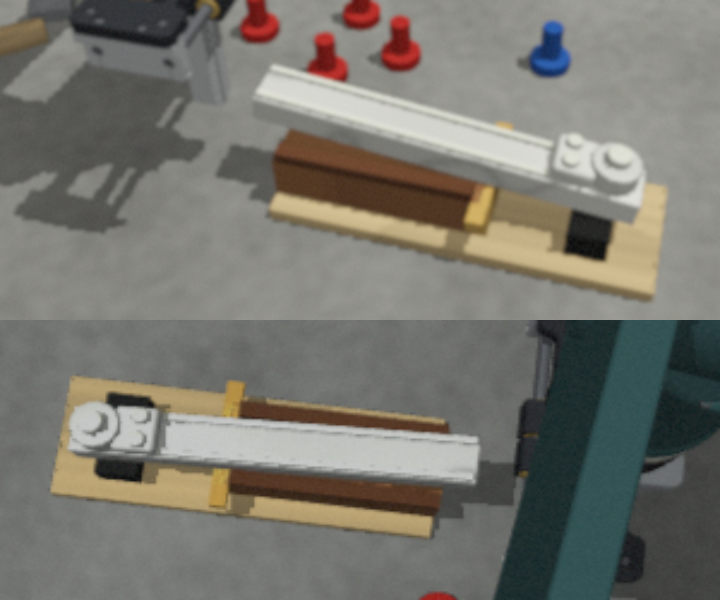

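The bar has tipped: its plain end is up at crop (265,90) and the scroll is on the rest, with the finger clear. Next, the red marker.

>>> servo_tool(targets=[[-2,0,-4,0],[-3,-2,-8,0],[-3,-7,-11,0],[-3,-12,-12,0],[-3,-15,-12,0],[-3,-15,-12,0]], claw=0)

```text
time: 5.9
tool_pos: [0.453, -0.1291, 0.1903]
ee_rot: [3.14, 0.001, 1.469]
wrist_force: [0.3, -0.2, -0.1]
width: 0.057
finger_force: 0.0
```

Run:
```python
from h import *
o=get_obs();p=np.array(o["tool_pos"]);print(p,o["ee_rot"],o["time"])
cm=camera_model("wrist");a=snapshot("wrist");cv2.imwrite("pics/w1.png",a)
h,s,v=cv2.split(cv2.cvtColor(a,cv2.COLOR_BGR2HSV))
m=(((h<5)|(h>175))&(s>170)&(v>50)).astype(np.uint8)
n,l,st,c=cv2.connectedComponentsWithStats(m)
for i in range(1,n):
    if st[i,4]>200:
        cn=cv2.findContours((l==i).astype(np.uint8),0,2)[0][0];print(st[i].tolist(),c[i].round(1),ray("wrist",*c[i],0.016,cm).round(4))
print("pred",proj("wrist",[.4533,-.1291,.012],cm))
# bar in top4
E1=ray("top",349.2,165,.087);e=np.array([.6317,.0955]);d=np.array([.1016,.995]);print("plain end",E1,(E1[:2]-e)@d)
g=ray("top",150+162/2.4,100+(437-320)*130/280,.0617);print("scroll start",g,(g[:2]-e)@d)
```

```text
[ 0.45295015 -0.12911872  0.19030712] [3.13967230e+00 5.06892210e-04 1.46877833e+00] 5.9
[268, 47, 34, 38, 1019] [284.4  65.5] [0.4729 0.0031 0.016 ]
[224, 102, 33, 34, 878] [239.5 118.2] [ 0.4225 -0.0415  0.016 ]
[304, 106, 33, 34, 878] [319.6 122.3] [ 0.5038 -0.0539  0.016 ]
[265, 181, 30, 31, 736] [279.3 196. ] [ 0.4547 -0.1269  0.016 ]
pred [278.1925414  197.26239621]
plain end [ 0.61138579 -0.07248212  0.087     ] -0.16920613232981177
scroll start [0.63250851 0.13846512 0.0617    ] 0.04283243557779934
```

View pics/w1.png

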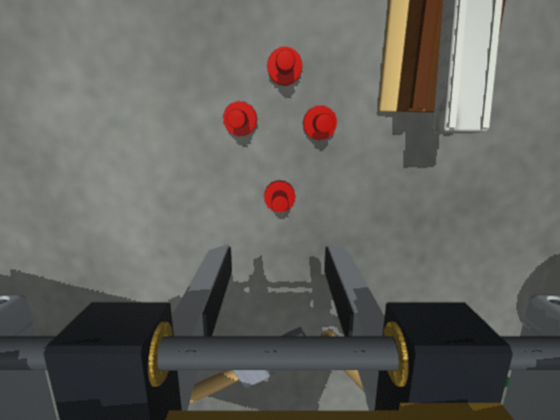

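The wrist picture shows the target pawn alone at (279,196), nearest the gripper and clear of the others. It is about 2 mm off the TCP. The bar origin is at about -33 mm from the edge. I'll descend and grip the stem.

>>> servo_tool(targets=[[0.2,0.1,5,0],[0.2,0.1,10,0],[0.2,0.1,14,0],[0.2,0.1,16.1,0],[0.2,0.1,16.1,0],[0.2,0.1,16.1,0]])

```text
time: 6.7
tool_pos: [0.4565, -0.1279, 0.0293]
ee_rot: [3.14, 0.0, 1.469]
wrist_force: [-0.4, -0.7, 0.1]
width: 0.0938
finger_force: 0.0
```

>>> servo_tool(targets=[[0,0,0,0],[0,0,0,0],[0,0,0,0],[0,0,0,0],[0,0,0,0],[0,0,0,0],[0,0,0,0],[0,0,0,0]], claw=255)

```text
time: 7.7
tool_pos: [0.4551, -0.1277, 0.0285]
ee_rot: [-3.142, 0.0, 1.469]
wrist_force: [-0.8, 0.1, -0.3]
width: 0.0172
finger_force: 25.3
```

>>> servo_tool(targets=[[0,0,-4,0],[0,0,-9,0],[0,0,-13,0],[0,0,-15,0],[0,0,-15,0]])

```text
time: 8.32
tool_pos: [0.4561, -0.1281, 0.1804]
ee_rot: [3.137, 0.001, 1.469]
wrist_force: [-0.0, 0.6, -0.8]
width: 0.0172
finger_force: 30.0
```

Run:
```python
from h import *
o=get_obs();p=np.array(o["tool_pos"]);print(p,o["ee_rot"],o["time"],o["width"],o["finger_force"])
a=cv2.imread("pics/top4.png").astype(float);g=a.mean(2);hs=cv2.cvtColor(a.astype(np.uint8),cv2.COLOR_BGR2HSV)
m=(hs[:,:,1]<60)&(hs[:,:,2]>110)
P=[]
for c in range(225,345,10):
    r=np.where(m[140:185,c])[0]+140
    x=ray("top",c,(r.min()+r.max())/2,.067+(c-244)*.0197/105);P.append(x)
    print(c,r.min(),r.max(),x.round(4))
P=np.array(P);k=np.polyfit(P[:,1],P[:,0],1);print(k,"x at y=.1005",np.polyval(k,.1005), "bar yaw",np.pi/2-np.arctan(k[0]))
```

```text
[ 0.45614132 -0.12807772  0.18035611] [3.13743100e+00 1.30124215e-03 1.46898513e+00] 8.325 0.017233830723318747 29.99987930059433
225 143 164 [0.6336 0.126  0.0634]
235 144 165 [0.6316 0.1095 0.0653]
245 145 166 [0.6297 0.0931 0.0672]
255 146 167 [0.6278 0.0768 0.0691]
265 147 168 [0.6258 0.0605 0.0709]
275 148 169 [0.6239 0.0444 0.0728]
285 148 170 [0.6228 0.0283 0.0747]
295 140 171 [0.6283 0.0124 0.0766]
305 140 172 [ 0.6272 -0.0035  0.0784]
315 140 173 [ 0.6261 -0.0193  0.0803]
325 144 173 [ 0.6226 -0.035   0.0822]
335 146 174 [ 0.6199 -0.0506  0.0841]
[0.05552884 0.62455274] x at y=.1005 0.6301333872471155 bar yaw 1.5153244510663566
```

>>> servo_tool(targets=[[4,2.5,0,0],[9,5.5,0,0],[14,8.5,0,0],[19,11.5,0,0],[22.5,13.8,0,0],[24.5,15,0,0],[24.5,15,0,0],[24.5,15,0,0]])

```text
time: 9.32
tool_pos: [0.6283, 0.1001, 0.177]
ee_rot: [-3.139, 0.001, 1.469]
wrist_force: [0.4, 0.6, -0.6]
width: 0.0177
finger_force: 30.0
```

>>> servo_tool(targets=[[0,0,3,0],[0,0,5.5,0],[0,0,7,0],[0,0,7.6,0],[0,0,7.6,0],[0,0,7.6,0]])

```text
time: 10.07
tool_pos: [0.6299, 0.1008, 0.1039]
ee_rot: [3.139, -0.0, 1.469]
wrist_force: [1.0, -0.1, -0.7]
width: 0.0175
finger_force: 30.0
```

Run:
```python
from h import *
o=get_obs();print(o["tool_pos"],o["wrist_force"],o["time"])
b=snapshot("scene");w=snapshot("wrist")
cv2.imwrite("pics/c5.png",np.vstack([cv2.resize(b[170:330,160:360],(500,400),interpolation=cv2.INTER_CUBIC)]));cv2.imwrite("pics/c5.png",np.hstack([cv2.resize(b[130:330,160:360],(420,420)),w[:,100:480]]))
```

```text
[0.62994974 0.10081655 0.10385488] [ 0.98351119 -0.06842503 -0.65044988] 10.075
```

View pics/c5.png

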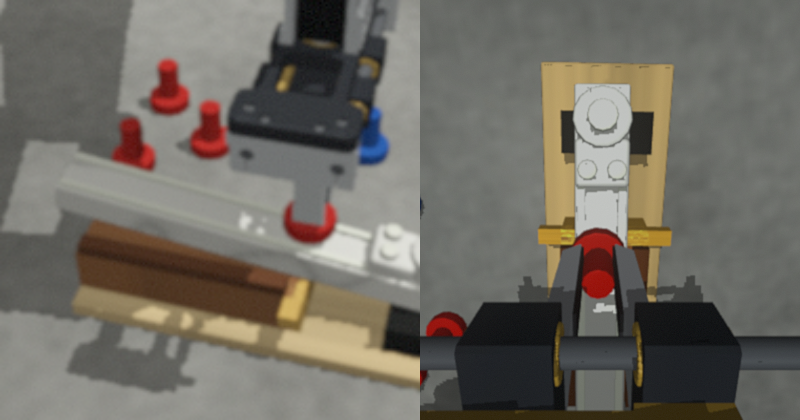

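The wrist view shows the red foot at (600,245), centred on the bar and over the brass edge, a few mm above the top. I'll lower it gently.

>>> servo_tool(targets=[[0,0,0.3,0],[0,0,0.5,0],[0,0,0.5,0],[0,0,0.5,0]])

```text
time: 10.68
tool_pos: [0.6291, 0.1009, 0.0972]
ee_rot: [-3.141, 0.0, 1.469]
wrist_force: [-0.3, -0.0, -0.1]
width: 0.0177
finger_force: 30.0
```

>>> servo_tool(targets=[[0,0,0.1,0],[0,0,0.1,0],[0,0,0.1,0]])

```text
time: 11.05
tool_pos: [0.6292, 0.1009, 0.0965]
ee_rot: [3.142, -0.0, 1.469]
wrist_force: [-0.0, 0.6, -1.0]
width: 0.0175
finger_force: 30.0
```

>>> servo_tool(targets=[[0,0,0.1,0],[0,0,0.1,0],[0,0,0.1,0]])

```text
time: 11.42
tool_pos: [0.6293, 0.1009, 0.0955]
ee_rot: [3.141, -0.0, 1.469]
wrist_force: [-0.6, -0.7, 0.2]
width: 0.0178
finger_force: 30.0
```

>>> servo_tool(targets=[[0,0,0.1,0],[0,0,0.1,0],[0,0,0.1,0]])

```text
time: 11.8
tool_pos: [0.6293, 0.1008, 0.0954]
ee_rot: [3.141, 0.0, 1.469]
wrist_force: [-1.6, 0.0, 4.5]
width: 0.0175
finger_force: 30.0
```

>>> servo_tool(targets=[[0,0,0.1,0],[0,0,0.1,0],[0,0,0.1,0]])

```text
time: 12.18
tool_pos: [0.6294, 0.1009, 0.0954]
ee_rot: [3.14, -0.0, 1.469]
wrist_force: [-2.0, -0.3, 7.9]
width: 0.0177
finger_force: 30.0
```

>>> servo_tool(targets=[[0,0,-0.15,0],[0,0,-0.15,0],[0,0,-0.15,0]])

```text
time: 12.55
tool_pos: [0.6293, 0.1008, 0.0954]
ee_rot: [3.141, 0.0, 1.469]
wrist_force: [-1.7, -0.0, 5.2]
width: 0.0175
finger_force: 30.0
```

>>> servo_tool(targets=[[0,0,0,0],[0,0,0,0],[0,0,0,0],[0,0,0,0],[0,0,0,0],[0,0,0,0]], claw=120)

```text
time: 13.3
tool_pos: [0.6292, 0.1009, 0.095]
ee_rot: [3.142, 0.0, 1.469]
wrist_force: [0.5, -0.1, -0.5]
width: 0.0497
finger_force: 0.0
```

Run:
```python
from h import *
o=get_obs();print(o["tool_pos"],o["wrist_force"],o["time"],o["width"])
b=snapshot("scene");w=snapshot("wrist")
cv2.imwrite("pics/c6.png",np.hstack([cv2.resize(b[130:330,160:360],(420,420)),w[:,100:480]]))
```

```text
[0.62923904 0.10086208 0.09496327] [ 0.50868237 -0.0689673  -0.52386026] 13.3 0.04970164476382984
```

View pics/c6.png

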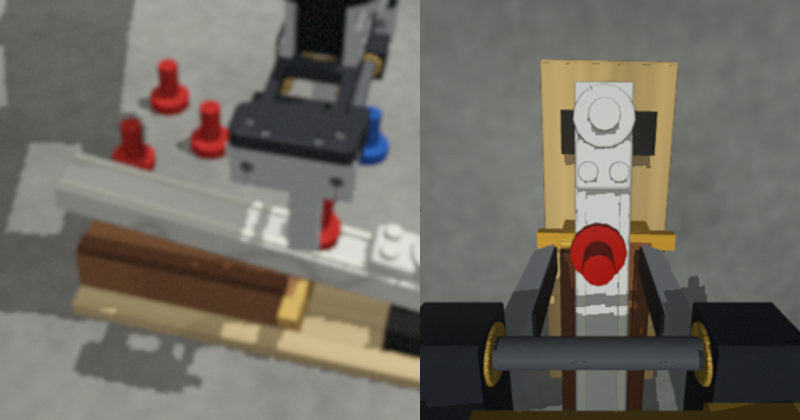

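The marker stands free on the bar at (598,255), the bar is still tipped, and the fingers are open to 50 mm. I'll retreat straight up and check.

>>> servo_tool(targets=[[0,0,-1,0],[0,0,-3,0],[0,0,-6,0],[0,0,-10,0],[-4,-3,-13,0],[-8,-8,-13,0],[-12,-13,-13,0],[-12,-13,-13,0]])

```text
time: 14.4
tool_pos: [0.4852, -0.0067, 0.2269]
ee_rot: [3.139, 0.001, 1.466]
wrist_force: [0.4, 0.3, -0.7]
width: 0.0497
finger_force: 0.0
```

Run:
```python
from h import *
b=snapshot("scene");a=snapshot("top");h,s,v=cv2.split(cv2.cvtColor(a,cv2.COLOR_BGR2HSV))
n,l,st,c=cv2.connectedComponentsWithStats((((h<5)|(h>175))&(s>190)&(v>60)).astype(np.uint8))
e=np.array([.6317,.0955]);d=np.array([.1016,.995])
for i in range(1,n):
    if st[i,4]>80: q=ray("top",*c[i],.085);print(c[i].round(1),st[i,4],q.round(4),(q[:2]-e)@d)
cv2.imwrite("pics/c7.png",np.vstack([cv2.resize(b[170:330,60:420],(720,320)),cv2.resize(a[100:230,150:450],(720,280))]))
```

```text
(no output)
```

View pics/c7.png

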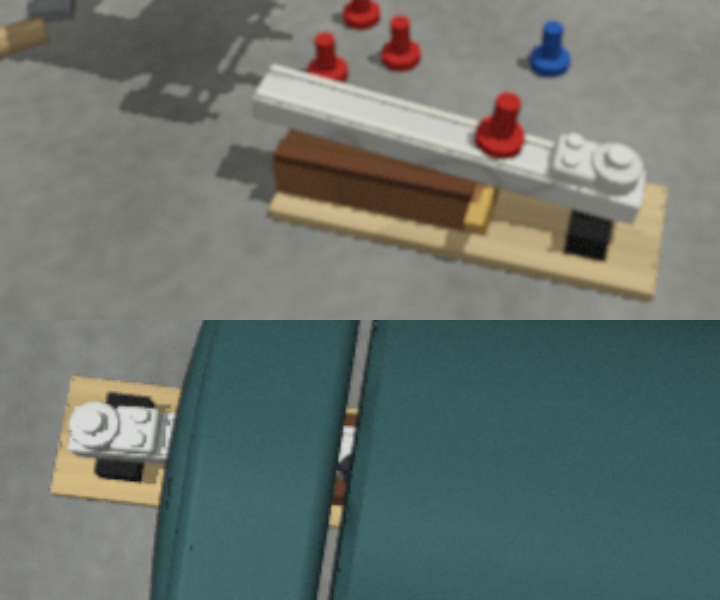

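The marker stands upright at (500,135), about 38 mm from mid-length. The bar is tipped onto the rest and the blue marker has not moved.

```bash
python3 -c "
from h import *
print(close_job())"
```

```text
the job is handed in; nothing more can be done
None
```

The job is handed in: the moulding tipped by itself onto the black rest, and the red marker stands upright on it about 38 mm from mid-length, right by the brass edge. The blue marker was left alone; the judge's result was not shown.

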